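# Function test of the bench shaker's emergency stop

### The arm

A 6-joint arm with a two-finger parallel gripper is mounted at the origin on the work surface. World frame = base frame: x ahead of the robot, y to its left, z up, the work surface at z = 0. Lengths are in m, angles in degrees, forces in N, time in s.
With the tool pointing down it reaches from about 0.325 to 0.85 m from the base axis. Payload 15.5 kg.
Tool frame: the origin (TCP) lies at the very end of the fingers, on their centre line; the grasp point (between the pads) lies arm.grip_depth behind it (arm.grip_depth is the distance from the TCP to the grasp point, in m); z points along the fingers, y is the direction in which the jaws open and shut (so a half turn about z gives the same grasp; the last joint's range is limited). The gripper opens to 91 mm and grips with 3 to 60 N. Pads are 32 mm wide; open, the fingers measure 118 mm over their backs; the gripper's body (76 mm by 178 mm) begins 60 mm behind the grasp point.
Start: joints at [71.476, 28.281, 77.091, -0, 74.628, -5.472], TCP at [0.141, 0.609, 0.214] pointing down, gripper open.
Joint ranges: [-166.48, 166.48], [-47.26, 123.95], [12.59, 153.08], [-70.14, 250.14], [6.76, 159.57], [-176.63, 176.63]. Speed limits (degrees/s): [108.29, 108.29, 147.25, 172.46, 172.46, 172.46].

### API

Orientations are given as a 3x3 rotation matrix whose columns are the frame's x, y, z axes.
In Python, from rig import arm gives the robot as it stands. Calls block until the motion is done:
- arm.move_to(position, orientation): joint-space move of the TCP to a pose.
- arm.move_l(position, orientation=None, feed=0.15): straight line of the TCP; orientation=None keeps the orientation; feed is the mean speed in m/s.
- arm.move_joints(angles): joint-space move.
- arm.grip(opening): finger opening in m; the grip force is fixed at half the most; returns when the fingers have stopped.
- arm.sleep(seconds).
- arm.solve_ik(position, orientation): joint angles nearest the present ones, or None.
- arm.snapshot(name): name is "side" or "top" or "wrist"; returns the picture (420x560x3 uint8, red, green, blue); there is no depth.
- arm.get_calibration(name): a dict with "intrinsics" (3x3 intrinsics, pixels), "cam_to_world" (4x4, takes a point from camera to world coordinates). Camera axes: x right, y down, z forward; pixel columns grow to the right and rows downward; lengths in m; the calibration is good to about 2 mm. The wrist camera is an equidistant fisheye: a pixel r from the principal point sees the ray r / f radians off the axis. A picture is of the moment at which its call begins: read the wrist's pose just before it. get_calibration takes no time and is no camera call; for the wrist camera it gives the pose at the moment of the call.
A pose or a line that the arm cannot do raises arm.Unreachable and nothing moves.
- arm.sign_off(): hands the job in, once; it reports no verdict.
Readings, each from a call of its own:
- arm.current_t(): time.
- arm.current_joint_positions(): joint angles.
- arm.current_dq(): joint speeds.
- arm.current_tau(): joint torques, N m.
- arm.current_ee_pos(): TCP position.
- arm.current_tool_rot(): TCP orientation.
- arm.current_force(): force on the tool from outside, world axes, zero at the start.
- arm.current_torque(): the same for the moment, N m.
- arm.current_width(): finger opening in m.
Only numpy, scipy, OpenCV 4.12 (cv2) and the standard library are available. Lean on these libraries where they do the work, as an engineer would, in place of code of your own. Each camera call takes 0.05 s, during which the arm holds its last target.

### The job

Test the shaker's emergency stop with the fingertips alone: push the red mushroom button in until it latches and let go, then nudge it round clockwise by its lobes, without pinching it, so that it springs back up. Finally press the blue reset button all the way in and let it come out; do not press the green start button, and leave the glassware and other things on the bench where they stand.

Things in the scene. Friction and masses are not known exactly. Their poses are not given: they have to be found in the camera images.
- stop_box: Emergency-stop box fixed to the bench: grey base, yellow cover, 100 x 100 x 70 mm high, with a flat yellow disc 2 mm thick (86 mm across) on top and a black neck 38 mm across up to 82 mm. Origin: centre of its underside on the bench, z up; its place and yaw differ from run to run.
- stop_top (a point): Centre of the domed top of the red mushroom head, on its vertical turning axis, 122 mm above the bench when out; it sinks and turns with the head. The head is 74 mm across: a round core 48 mm across with three lobes 120 degrees apart, each 20 mm wide with a round end 37 mm from the axis; between them, in open flutes, a fingertip fits beside the core. Its x axis points along one lobe.
- stop_lobe (a point): Round tip of one of the three lobes (along the head's x axis), half-way up its flank: 37 mm from the axis, 15 mm below stop_top. The lobes' upright flanks reach from 6 to 24 mm below stop_top. Below the head there are 26 mm of air down to the yellow disc (17 mm when latched).
- stop_press (a joint): How far the red button is pushed in, in m: 0 out, 0.0115 hard stop. The spring pushes back with about 3 N at first and 8 N at the end. It must go in beyond 0.0097 to latch; then it stays at about 0.0094 when let go.
- stop_twist (a joint): How far the red head is turned clockwise seen from above, in rad: 0 at rest, 1.1 hard stop. A spring turns it back (0.03 N m at 0, 0.1 N m at the stop). When latched, turning it frees the latch somewhere between 0.4 and 0.6: it pops up, and turns back to 0 when let go.
- button_box: Grey push-button box fixed to the bench, 80 x 170 x 60 mm high, with three round fittings in a row along its y axis: the blue reset button at y = +55 mm, a white pilot lamp in the middle (does not move), the green start button at y = -55 mm. Origin: centre of its underside on the bench, z up; its place and yaw differ from run to run.
- reset_button_top (a point): Centre of the top of the blue reset button, 28 mm across; it is pressed straight down.
- reset_button (a joint): How far the blue reset button is pushed in, in m: 0 out, 0.006 fully in (5 N); it springs back.
- start_button_top (a point): Centre of the top of the green start button, 28 mm across; not to be pressed.
- start_button (a joint): How far the green start button is pushed in, in m: 0 out, 0.006 fully in.
- small_beaker: Small clear beaker, 42 mm across, 58 mm high, between the two boxes. Origin: centre of its underside.
- stopper: Brown-red rubber bottle stopper standing on its head, 28 mm across, 28 mm high, between the two boxes. Origin: centre of its underside.
- amber_bottle: Brown glass bottle with black cap, 72 mm across, 150 mm high, at the back. Origin: centre of its underside.
- clear_bottle: Clear jar with white cap, 60 mm across, 120 mm high, at the back. Origin: centre of its underside.
- flask: Clear volumetric flask with long neck and blue stopper, 72 mm across, 179 mm high, at the back. Origin: centre of its underside.
- jug: Frosted white plastic jug with a handle, 94 mm across, 100 mm high, on the left. Origin: centre of its underside.
- tube_rack: Grey rack of capped tubes, 70 x 150 x 74 mm high, on the right. Origin: centre of its underside.
Mind the look-alikes: they are no part of the job. Of the things like the stop_box, leave any that is brown, pink or purple; of the rest the smaller one is meant.

How it is judged:
By the outcome, as a careful person would: the job done as asked, in the order asked, and still so for the second after the job is handed in, with the robot touching nothing.
It also fails if it takes over 51 s, if anything falls off the work surface, if the arm or the gripper's body presses on something with over 40 N, if the wrist force passes 120 N, or if a joint passes its speed limit or range.

## Working session

There is one attempt and no reset: what is moved stays moved. The work goes in short steps, each a Python script; the robot and the scene stay as the last script left them, time stands still between calls to the robot, and variables do not carry over. Pictures are saved under pics/ and viewed, and the job is handed in when it is done.

```bash
ls; mkdir -p pics
python3 - <<'E'
from rig import arm
import cv2,numpy as np
for n in ("side","top","wrist"):
    c=arm.get_calibration(n); print(n,np.round(c["intrinsics"],1).tolist(),np.round(c["cam_to_world"],3).tolist())
    cv2.imwrite(f"pics/{n}0.png",arm.snapshot(n)[:,:,::-1])
print(arm.current_t(),arm.grip_depth)
E
```

```text
pics
side [[478.9, 0.0, 279.6], [0.0, 478.9, 221.9], [0.0, 0.0, 1.0]] [[0.747, -0.49, 0.449, -0.044], [-0.665, -0.551, 0.504, -0.616], [0.0, -0.675, -0.738, 1.001], [0.0, 0.0, 0.0, 1.0]]
top [[535.7, 0.0, 280.9], [0.0, 535.7, 207.1], [0.0, 0.0, 1.0]] [[-0.002, -0.99, 0.144, 0.322], [-1.0, 0.003, 0.004, -0.01], [-0.004, -0.144, -0.99, 1.478], [0.0, 0.0, 0.0, 1.0]]
wrist [[325.2, 0.0, 279.7], [0.0, 325.2, 208.8], [0.0, 0.0, 1.0]] [[0.225, 0.938, 0.262, 0.067], [0.974, -0.217, -0.062, 0.626], [-0.001, 0.269, -0.963, 0.384], [0.0, 0.0, 0.0, 1.0]]
0.15 0.0188
```

View pics/top0.png

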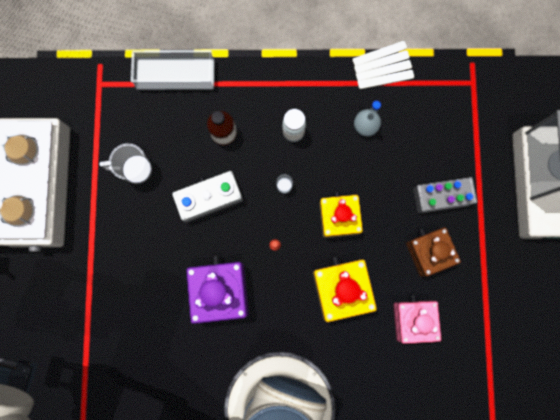

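View pics/side0.png

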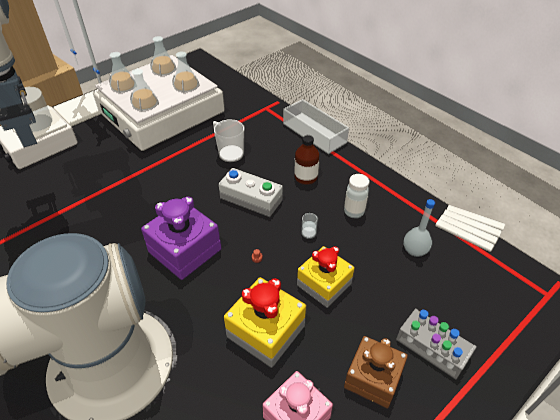

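View pics/wrist0.png

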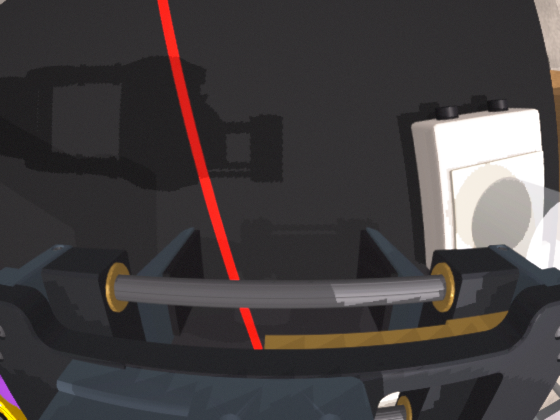

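Candidates in the top view: purple (215,292), brown (434,251) and pink (418,322) are excluded by colour. That leaves two yellow boxes, a large one at (345,290) and a smaller one at (342,215). The smaller yellow one is the one meant, and I'll confirm it in a crop and measure it.

```bash
cat > h.py <<'E'
from rig import arm
import cv2,numpy as np
def ray(n,uv,cal=None):
    c=cal or arm.get_calibration(n);K=c["intrinsics"];T=c["cam_to_world"]
    x=(uv[0]-K[0][2])/K[0][0];y=(uv[1]-K[1][2])/K[1][1]
    if n=="wrist":
        r=np.hypot(x,y);s=np.sin(r)/max(r,1e-9);d=np.array([x*s,y*s,np.cos(r)])
    else: d=np.array([x,y,1.])
    T=np.array(T);d=T[:3,:3]@d
    return T[:3,3],d/np.linalg.norm(d)
def onz(n,uv,z,cal=None):
    o,d=ray(n,uv,cal);return o+d*(z-o[2])/d[2]
E
python3 - <<'E'
from h import *
t=cv2.imread("pics/top0.png");s=cv2.imread("pics/side0.png")
a=cv2.resize(t[180:330,300:390],None,fx=4,fy=4,interpolation=cv2.INTER_CUBIC)
b=cv2.resize(s[230:380,210:360],None,fx=4,fy=4,interpolation=cv2.INTER_CUBIC)[:, :420]
cv2.imwrite("pics/crop1.png",np.hstack([a,b]))
for uv in [(342,215),(346,290)]:
    hsv=cv2.cvtColor(t,cv2.COLOR_BGR2HSV)
    m=cv2.inRange(hsv,(20,120,120),(35,255,255));n,l,st,ce=cv2.connectedComponentsWithStats(m)
for i in range(1,n):
    if st[i,4]>300 and st[i,1]>100:
        c=cv2.findContours((l==i).astype(np.uint8),0,2)[0][0];r=cv2.minAreaRect(c)
        p=onz("top",r[0],.07); print(r,p,[onz("top",q,.07)[:2].round(4).tolist() for q in cv2.boxPoints(r)])
m=cv2.inRange(hsv,(100,150,80),(125,255,255));g=cv2.inRange(hsv,(45,100,60),(80,255,255))
for nm,mm in (("b",m),("g",g)):
    n,l,st,ce=cv2.connectedComponentsWithStats(mm)
    for i in range(1,n):
        if st[i,4]>15: print(nm,ce[i],st[i,4],onz("top",ce[i],.07))
E
```

```text
((340.8597412109375, 215.23779296875), (39.31362533569336, 39.42405700683594), 83.6598129272461) [ 0.50469869 -0.16346267  0.07      ] [[0.5515, -0.1064], [0.5629, -0.2109], [0.4584, -0.22], [0.4472, -0.1165]]
((344.6769714355469, 290.2668762207031), (54.041236877441406, 53.516563415527344), 77.00537872314453) [ 0.30826746 -0.16977173  0.07      ] [[0.3609, -0.0869], [0.3918, -0.2237], [0.2563, -0.2517], [0.2261, -0.1167]]
b [376.125 104.5  ] 80 [ 0.80931074 -0.26529395  0.07      ]
b [456.86111111 184.38888889] 36 [ 0.58689038 -0.47447533  0.07      ]
b [429.42857143 188.57142857] 35 [ 0.57576392 -0.40085614  0.07      ]
b [468.89473684 196.21052632] 38 [ 0.55482203 -0.5048644   0.07      ]
b [186.21568627 201.31372549] 51 [0.54318113 0.24737017 0.07      ]
g [224.93220339 186.52542373] 59 [0.58289316 0.14477039 0.07      ]
g [448.         185.75609756] 41 [ 0.58325019 -0.45067808  0.07      ]
g [459.89473684 197.55263158] 38 [ 0.5512724 -0.4807711  0.07     ]
g [432.         201.75609756] 41 [ 0.5401665  -0.40618231  0.07      ]
```

View pics/crop1.png

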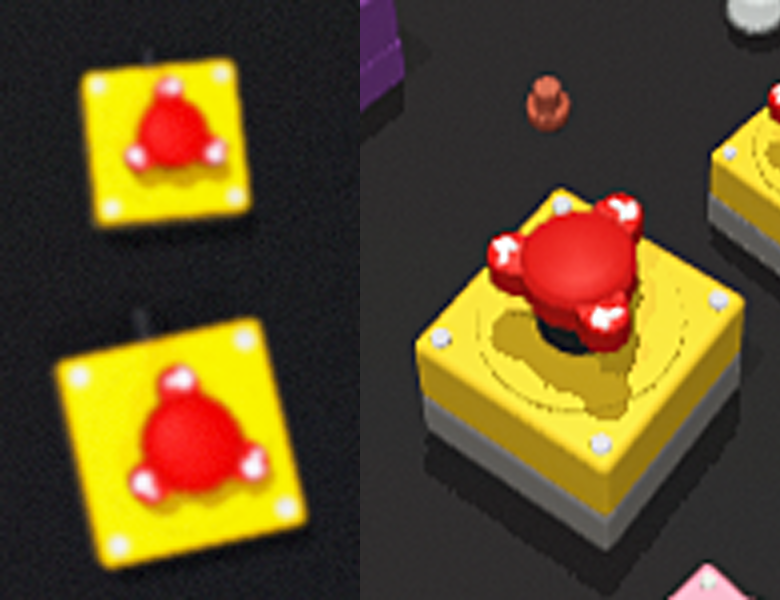

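The crop confirms it: the top-left box is the small yellow one with a three-lobed red head, and its edge measures about 104 mm including blur. The other yellow box is about 140 mm. Next I take a close wrist view.

```bash
cat >> h.py <<'E'
def Rd(deg):
    a=np.radians(deg);c,s=np.cos(a),np.sin(a)
    return np.array([[c,s,0],[s,-c,0],[0,0,-1.]])
E
python3 - <<'E'
from h import *
R=np.array(arm.current_tool_rot());print(R.round(3).tolist())
yaw0=np.degrees(np.arctan2(R[1,0],R[0,0]))
T=np.array(arm.get_calibration("wrist")["cam_to_world"]);p=np.array(arm.current_ee_pos())
print("cam in tool",(R.T@(T[:3,3]-p)).round(4),"axis in tool",(R.T@T[:3,2]).round(3),yaw0)
for yaw in range(-180,180,30):
    q=arm.solve_ik([.505,-.163,.25],Rd(yaw)); print(yaw,None if q is None else np.round(q,0))
# side-view colour blobs
t=cv2.imread("pics/side0.png");hsv=cv2.cvtColor(t,cv2.COLOR_BGR2HSV)
tt=cv2.cvtColor(cv2.imread("pics/top0.png"),cv2.COLOR_BGR2HSV)
for nm,lo,hi,ct in (("b",(100,120,80),(125,255,255),(186.2,201.3)),("g",(45,100,60),(80,255,255),(224.9,186.5))):
    n,l,st,ce=cv2.connectedComponentsWithStats(cv2.inRange(hsv,lo,hi))
    o2,d2=ray("top",ct)
    for i in range(1,n):
        if st[i,4]>15 and 200<ce[i][0]<300:
            o,d=ray("side",ce[i]);A=np.stack([d,-d2],1);k=np.linalg.lstsq(A,o2-o,rcond=None)[0]
            print(nm,ce[i],st[i,4],o+d*k[0],o2+d2*k[1])
E
```

```text
[[-0.974, 0.226, -0.0], [0.226, 0.974, -0.001], [0.0, -0.001, -1.0]]
cam in tool [ 0.076   0.0005 -0.1703] axis in tool [-0.269  0.     0.963] 166.949050870497
-180 [ -24.   19.   87.   -0.   74. -114.]
-150 [ -24.   19.   87.   -0.   74. -144.]
-120 [ -24.   19.   87.   -0.   74. -174.]
-90 [-24.  19.  87.  -0.  74. 156.]
-60 [-24.  19.  87.  -0.  74. 126.]
-30 [-24.  19.  87.  -0.  74.  96.]
0 [-24.  19.  87.  -0.  74.  66.]
30 [-24.  19.  87.  -0.  74.  36.]
60 [-24.  19.  87.  -0.  74.   6.]
90 [-24.  19.  87.  -0.  74. -24.]
120 [-24.  19.  87.  -0.  74. -54.]
150 [-24.  19.  87.  -0.  74. -84.]
b [233.05172414 173.65517241] 58 [0.54339228 0.24517145 0.07758408] [0.54203374 0.24603793 0.07752858]
g [266.79310345 185.81034483] 58 [0.58364203 0.14292319 0.07633645] [0.58182361 0.14418354 0.07613741]
```

Run:
```python
from h import *
arm.grip(0.0)
x=np.array([np.cos(np.radians(75)),np.sin(np.radians(75)),0])
p=np.array([.505,-.163,.21])-.055*x
arm.move_to(p,Rd(75))
import pickle
c=arm.get_calibration("wrist");im=arm.snapshot("wrist")
pickle.dump((c,im),open("w1.pkl","wb"))
cv2.imwrite("pics/w1.png",im[:,:,::-1]);print(arm.current_t(),arm.current_width(),arm.current_force())
```

```text
4.7 0.0004276326819867728 [ 0.4404309  -0.45619801  0.00335269]
```

View pics/w1.png

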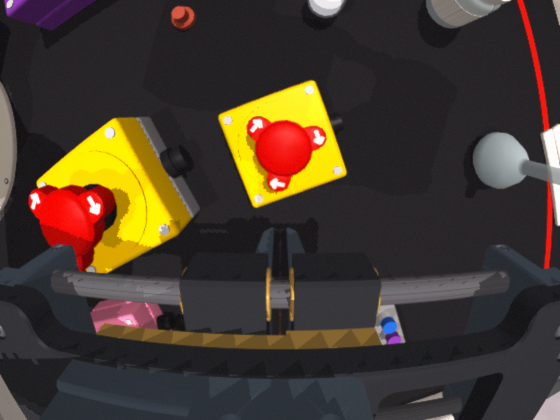

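The head's centre is at (284,147), with lobes at (257,126), (318,137) and (278,183), and the small box's corners are clear. The large yellow box is at the left and shouldn't be touched.

Run:
```python
from h import *
import pickle
c,im=pickle.load(open("w1.pkl","rb"))
hsv=cv2.cvtColor(im,cv2.COLOR_RGB2HSV)
roi=np.zeros(im.shape[:2],np.uint8);roi[75:215,212:352]=255
red=(cv2.inRange(hsv,(0,120,60),(8,255,255))|cv2.inRange(hsv,(172,120,60),(180,255,255)))&roi
yel=cv2.inRange(hsv,(18,100,60),(38,255,255))&roi
wh=cv2.inRange(hsv,(0,0,170),(180,70,255))&roi
cs=np.vstack(cv2.findContours(yel,0,2)[0]);h=cv2.convexHull(cs)[:,0,:]
W=np.array([onz("wrist",p,.07,c)[:2] for p in h])*1000
r=cv2.minAreaRect(W.astype(np.float32));print("box",r)
n,l,st,ce=cv2.connectedComponentsWithStats(wh)
marks=[]
for i in range(1,n):
    if st[i,4]>6: print(ce[i].round(1),st[i,4],onz("wrist",ce[i],.118,c)[:2].round(4), "z70",onz("wrist",ce[i],.07,c)[:2].round(4))
full=red|cv2.morphologyEx(red,cv2.MORPH_CLOSE,np.ones((9,9)))
ch=max(cv2.findContours(full,0,1)[0],key=cv2.contourArea)[:,0,:]
P=np.array([onz("wrist",p,.107,c)[:2] for p in ch])*1000
ctr=np.array(r[0]);d=P-ctr;a=np.degrees(np.arctan2(d[:,1],d[:,0]));rr=np.hypot(d[:,0],d[:,1])
for k in range(-180,180,10):
    s=(a>=k)&(a<k+10)
    if s.any(): print(k+5,rr[s].max().round(1),end="; ")
```

```text
box ((507.8089599609375, -164.5227813720703), (100.44510650634766, 100.58267211914062), 5.166905879974365)
[308.9  89.5] 58 [ 0.5396 -0.1234] z70 [ 0.5449 -0.12  ]
[227.4 119.9] 49 [ 0.4704 -0.13  ] z70 [ 0.4631 -0.1279]
[256.4 124.4] 87 [ 0.492  -0.1401] z70 [ 0.4885 -0.1398]
[318.  137.5] 89 [ 0.537  -0.1629] z70 [ 0.5419 -0.1668]
[337. 170.] 45 [ 0.546  -0.1926] z70 [ 0.5524 -0.2019]
[275.8 183.3] 85 [ 0.4944 -0.1907] z70 [ 0.4915 -0.1997]
[258. 198.] 45 [ 0.4769 -0.1989] z70 [ 0.4707 -0.2093]
-175 23.9; -165 24.0; -155 24.3; -145 24.3; -135 31.2; -125 36.5; -115 37.6; -105 36.9; -95 32.5; -85 24.1; -75 24.1; -65 24.0; -55 24.3; -45 23.9; -35 23.9; -25 23.7; -15 31.8; -5 36.2; 5 36.6; 15 35.3; 25 30.2; 35 24.4; 45 22.7; 55 22.5; 65 22.7; 75 22.2; 85 22.6; 95 23.3; 105 30.0; 115 35.4; 125 36.3; 135 35.5; 145 32.3; 155 24.5; 165 23.0; 175 23.7;
```

Run:
```python
from h import *
C=[.5078,-.1645]
arm.move_to([*C,.140],Rd(64))
f0=np.array(arm.current_force())
for z in (.1225,.116,.1116,.1112):
    arm.move_l([*C,z],feed=.05 if z<.12 else .1)
    print(z,arm.current_ee_pos()[2].round(5) if hasattr(arm.current_ee_pos()[2],'round') else arm.current_ee_pos(),(np.array(arm.current_force())-f0).round(2))
print(arm.current_t())
```

```text
0.1225 0.1231 [0.19 1.19 0.02]
0.116 0.11703 [ 0.49 -0.75  5.52]
0.1116 0.11242 [ 1.63 -1.42  5.95]
0.1112 0.11215 [ 0.9  -0.07  6.45]
6.25
```

Run:
```python
from h import *
C=[.5078,-.1645]
for z in (.1104,.1098,.1094):
    arm.move_l([*C,z],feed=.05);arm.sleep(.15)
    f=np.array(arm.current_force());print(z,np.round(arm.current_ee_pos(),5),f.round(2))
    if f[2]>14: break
arm.move_l([*C,.140],feed=.15)
print(np.array(arm.current_force()).round(2))
# retreat to view
x=np.array([np.cos(np.radians(75)),np.sin(np.radians(75)),0])
arm.move_to(np.array([*C,.21])-.055*x,Rd(75))
import pickle
c=arm.get_calibration("wrist");im=arm.snapshot("wrist");pickle.dump((c,im),open("w2.pkl","wb"))
_,im1=pickle.load(open("w1.pkl","rb"))
cr=lambda i:cv2.resize(i[70:220,205:355,::-1],(400,400),interpolation=cv2.INTER_CUBIC)
cv2.imwrite("pics/w12.png",np.hstack([cr(im1),cr(im)]));print(arm.current_t())
```

```text
0.1104 [ 0.50859 -0.16513  0.11139] [ 0.13 -1.12  6.09]
0.1098 [ 0.50862 -0.16514  0.1108 ] [ 0.63 -1.23  7.14]
0.1094 [ 0.50862 -0.16514  0.11042] [0.35 0.13 8.39]
[ 0.03  0.28 -0.13]
8.3
```

View pics/w12.png

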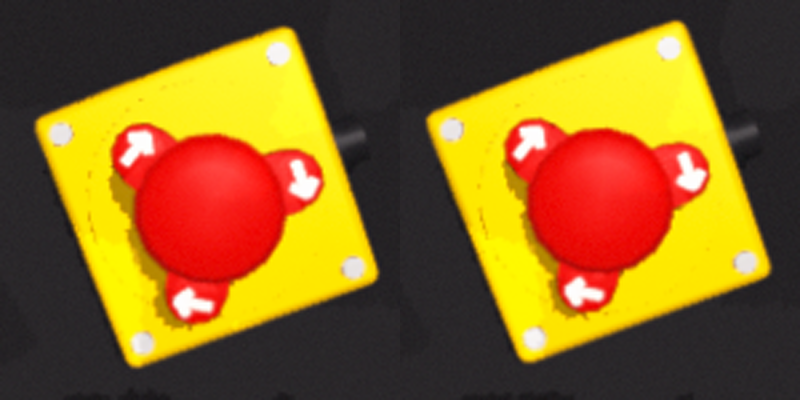

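The head now looks smaller relative to the box, its core going from about 148 to 143 px, which matches sinking about 9 mm. It's latched and not turned. Now I nudge the lobe at about 4° clockwise, with the closed fingertips in the flute at 64°.

Run:
```python
from h import *
C=np.array([.5072,-.1640])  # commanded = wanted minus the steady 0.7 mm offset
def P(a,z,r=.044): return np.array([C[0]+r*np.cos(np.radians(a)),C[1]+r*np.sin(np.radians(a)),z])
arm.move_to(P(64,.150),Rd(64))
f0=np.array(arm.current_force())
for z in (.118,.091):
    arm.move_l(P(64,z),feed=.08);f=np.array(arm.current_force())-f0;print(z,f.round(2))
    if np.linalg.norm(f)>6: arm.move_l(P(64,.15));raise SystemExit("contact")
for a in (54,46,38,30,22,15,9,4):
    arm.move_l(P(a,.091),Rd(a),feed=.04)
    f=np.array(arm.current_force())-f0;t=np.array([-np.sin(np.radians(a)),np.cos(np.radians(a)),0])
    print(a,"tangential",round(f@t,2),"all",f.round(2),np.round(arm.current_ee_pos(),4))
    if np.linalg.norm(f)>25: break
c=arm.snapshot("side");cv2.imwrite("pics/s2.png",cv2.resize(c[200:340,240:400,::-1],None,fx=4,fy=4,interpolation=cv2.INTER_CUBIC))
print(arm.current_t())
```

```text
0.118 [-0.56 -0.25  0.18]
0.091 [0.26 0.25 0.01]
54 tangential 0.96 all [-0.66  0.72  0.27] [ 0.5333 -0.1285  0.0914]
46 tangential 0.97 all [-0.69  0.68 -0.29] [ 0.5376 -0.1322  0.0911]
38 tangential 0.56 all [-0.25  0.51  0.79] [ 0.5415 -0.1366  0.091 ]
30 tangential 1.34 all [0.84 2.03 1.13] [ 0.5452 -0.1418  0.091 ]
22 tangential 2.44 all [1.73 3.33 0.42] [ 0.5479 -0.1472  0.091 ]
15 tangential 1.21 all [ 1.88  1.76 -1.84] [ 0.5496 -0.1524  0.0909]
9 tangential 2.35 all [3.3  2.9  2.74] [ 0.551  -0.1571  0.0913]
4 tangential 1.8 all [4.65 2.13 3.9 ] [ 0.5515 -0.1609  0.0913]
12.2583
```

View pics/s2.png

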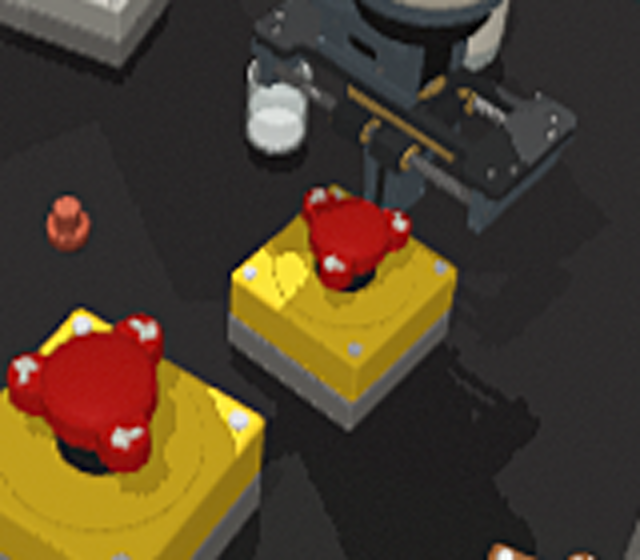

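Run:
```python
from h import *
for z in (.106,.116):
  for uv in ((318,198),(398,222),(335,268)):
    p=onz("side",(240+uv[0]/4,200+uv[1]/4),z)[:2]-[.5078,-.1645]
    print(z,np.degrees(np.arctan2(p[1],p[0])).round(1),(np.hypot(*p)*1000).round(1))
```

```text
0.106 80.1 29.8
0.106 -29.0 31.7
0.106 -149.4 28.6
0.116 92.6 24.0
0.116 -43.6 29.3
0.116 -147.5 36.2
```

Run:
```python
from h import *
C=np.array([.5072,-.1640])
def P(a,z,r=.0425): return np.array([C[0]+r*np.cos(np.radians(a)),C[1]+r*np.sin(np.radians(a)),z])
for a in (0,-4,-8,-12):
    arm.move_l(P(a,.091),Rd(a),feed=.03)
    f=np.array(arm.current_force());t=np.array([-np.sin(np.radians(a)),np.cos(np.radians(a)),0])
    print(a,"tangential",round(f@t,2),"all",f.round(2),np.round(arm.current_ee_pos(),4))
    if np.linalg.norm(f)>25: break
c=arm.snapshot("side");cv2.imwrite("pics/s3.png",cv2.resize(c[200:340,240:400,::-1],None,fx=4,fy=4,interpolation=cv2.INTER_CUBIC))
print(arm.current_t())
```

```text
0 tangential 1.77 all [8.72 1.77 3.14] [ 0.5508 -0.1643  0.0915]
-4 tangential 1.31 all [9.23 0.67 3.62] [ 0.5508 -0.1673  0.0915]
-8 tangential 0.77 all [ 9.31 -0.53  3.87] [ 0.5506 -0.1703  0.0916]
-12 tangential 1.83 all [ 9.14 -0.07  2.83] [ 0.5501 -0.1733  0.0916]
13.3167
```

View pics/s3.png

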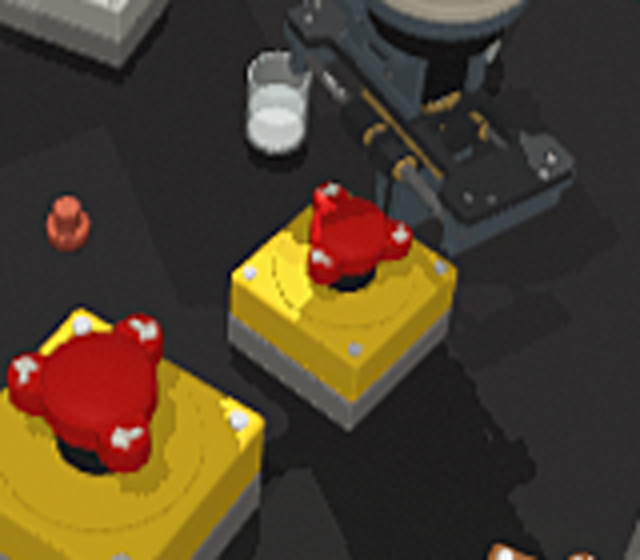

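Run:
```python
from h import *
for z in (.106,.116):
  for uv in ((328,192),(398,235),(320,262)):
    p=onz("side",(240+uv[0]/4,200+uv[1]/4),z)[:2]-[.5078,-.1645]
    print(z,np.degrees(np.arctan2(p[1],p[0])).round(1),(np.hypot(*p)*1000).round(1))
```

```text
0.106 65.7 31.4
0.106 -47.1 30.2
0.106 -168.6 28.6
0.116 74.1 24.2
0.116 -62.2 30.4
0.116 -162.6 35.5
```

The head has turned about 50°, which is past the release angle, but the view still fits the lower height. There is a 9 N radial force and about 3.5 N upward force on the fingers, so friction against the core is holding it down. I'll ease outward.

Run:
```python
from h import *
C=np.array([.5072,-.1640])
def P(a,z,r): return np.array([C[0]+r*np.cos(np.radians(a)),C[1]+r*np.sin(np.radians(a)),z])
for a,r in ((-12,.044),(-12,.0455),(-12,.047)):
    arm.move_l(P(a,.091,r),Rd(a),feed=.03);arm.sleep(.1)
    f=np.array(arm.current_force());print(r,f.round(2))
c=arm.snapshot("side");cv2.imwrite("pics/s4.png",cv2.resize(c[200:340,240:400,::-1],None,fx=4,fy=4,interpolation=cv2.INTER_CUBIC))
print(arm.current_t())
```

```text
0.044 [4.8  0.81 3.98]
0.0455 [3.79 2.58 4.47]
0.047 [2.41 3.08 3.29]
14.4167
```

View pics/s4.png

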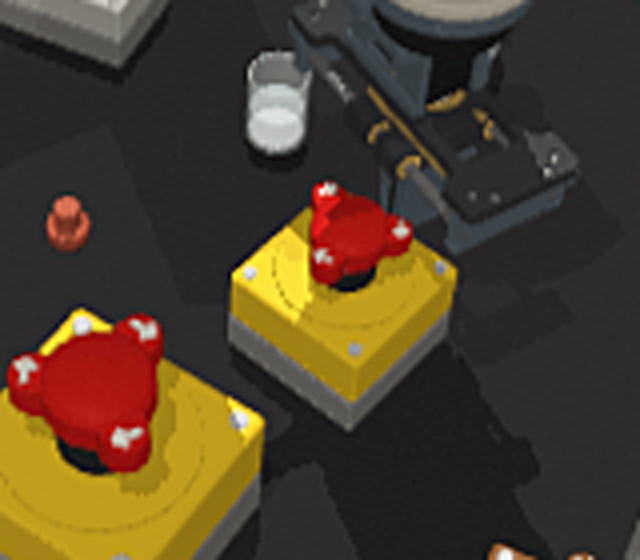

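Run:
```python
from h import *
import pickle
C=np.array([.5072,-.1640])
def P(a,z,r=.047): return np.array([C[0]+r*np.cos(np.radians(a)),C[1]+r*np.sin(np.radians(a)),z])
for a in (0,15,30,45,62):
    arm.move_l(P(a,.091),Rd(a),feed=.08)
    print(a,np.array(arm.current_force()).round(2))
arm.move_l(P(62,.15),feed=.15)
x=np.array([np.cos(np.radians(75)),np.sin(np.radians(75)),0])
arm.move_to(np.array([.5078,-.1645,.21])-.055*x,Rd(75))
im=arm.snapshot("wrist")
ims=[pickle.load(open(f"w{i}.pkl","rb"))[1] for i in (1,2)]+[im]
cr=lambda i:cv2.resize(i[85:215,215:350,::-1],(266,256),interpolation=cv2.INTER_CUBIC)
cv2.imwrite("pics/w123.png",np.hstack([cr(i) for i in ims]));print(arm.current_t())
for i in ims:
    hsv=cv2.cvtColor(i,cv2.COLOR_RGB2HSV);m=cv2.inRange(hsv,(0,0,170),(180,70,255));m[:75]=0;m[215:]=0;m[:,:212]=0;m[:,352:]=0
    n,l,st,ce=cv2.connectedComponentsWithStats(m);p=[ce[k] for k in range(1,n) if st[k,4]>65]
    print([q.round(1).tolist() for q in p],[round(float(np.linalg.norm(p[j]-p[j-1])),1) for j in range(len(p))])
```

```text
0 [1.35 3.26 1.95]
15 [0.08 2.09 0.83]
30 [-0.75  1.15  0.57]
45 [-0.45  0.    0.24]
62 [ 0.81  0.65 -0.25]
17.5833
[[256.4, 124.4], [318.0, 137.5], [275.8, 183.3]] [62.0, 63.0, 62.2]
[[253.2, 122.3], [313.2, 134.7], [272.5, 179.1]] [60.0, 61.2, 60.3]
[[253.0, 122.8], [315.0, 135.6], [272.7, 181.7]] [62.1, 63.4, 62.6]
```

View pics/w123.png

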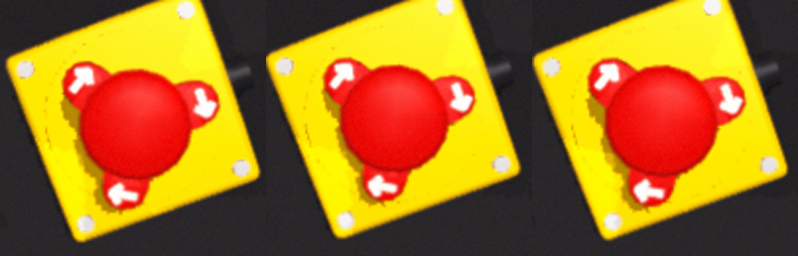

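The mark spacing went from 62 px (out) to 60 px (latched) and is now back to 62, with the orientation as at first. The head has popped up and turned back. Now the blue reset button: I triangulated it from the blue blobs at top (186,201) and side (233,174), and it lies 110 mm from green.

Run:
```python
from h import *
B=np.array([.5420,.2452])
arm.move_to([*B,.17],Rd(45))
arm.move_l([*B,.095],feed=.15)
c=arm.snapshot("side");cv2.imwrite("pics/s5.png",cv2.resize(c[110:250,180:340,::-1],None,fx=4,fy=4,interpolation=cv2.INTER_CUBIC))
print(np.round(arm.current_ee_pos(),4),np.array(arm.current_force()).round(2),arm.current_t())
```

```text
[0.5428 0.2452 0.096 ] [-0.26  0.74 -0.42] 19.9917
```

View pics/s5.png

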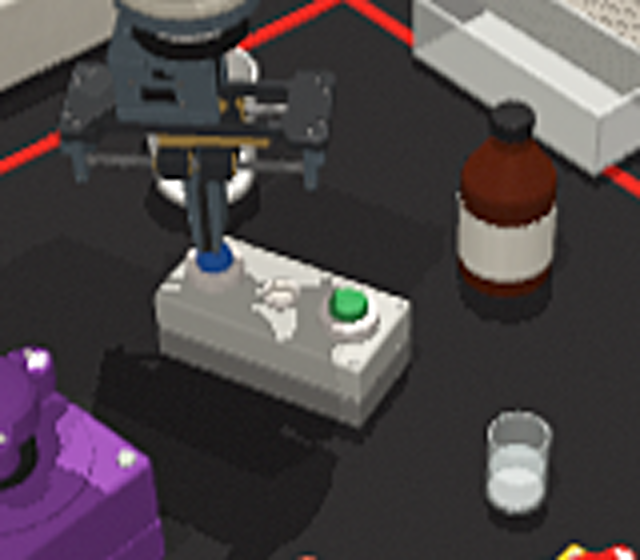

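The fingertips are over the blue button at (213,262) in the crop. Green at (348,303), the jug and the bottle are clear.

Run:
```python
from h import *
B=np.array([.5420,.2452]);f0=np.array(arm.current_force())
z=.095
while z>.064:
    z-=.0015 if z>.083 else .001
    arm.move_l([*B,z],feed=.05)
    f=np.array(arm.current_force())-f0;print(round(z,4),round(float(arm.current_ee_pos()[2]),4),f.round(1))
    if f[2]>14: break
arm.sleep(.3);print(arm.current_ee_pos()[2],(np.array(arm.current_force())-f0).round(1))
c=arm.snapshot("side");cv2.imwrite("pics/s6.png",cv2.resize(c[110:250,180:340,::-1],None,fx=4,fy=4,interpolation=cv2.INTER_CUBIC))
print(arm.current_t())
```

```text
0.0935 0.0941 [-0.1 -0.9  0.7]
0.092 0.092 [ 0.9 -0.6  0.6]
0.0905 0.0904 [ 0.7 -0.6  0.1]
0.089 0.0889 [-0.7 -0.5  0.2]
0.0875 0.0874 [ 0.2 -0.9  0.9]
0.086 0.0859 [-1.  -0.1  0.1]
0.0845 0.0844 [-0.1 -0.5 -0.3]
0.083 0.0829 [-0.3 -0.6  2.1]
0.082 0.0821 [-0.3 -0.6  2.3]
0.081 0.081 [0.6 0.1 2.5]
0.08 0.08 [ 0.6 -0.9  3. ]
0.079 0.079 [0.9 0.  3.7]
0.078 0.078 [ 0.4 -0.9  4.4]
0.077 0.077 [ 1.4 -1.3  4.6]
0.076 0.0762 [0.  0.3 9.2]
0.075 0.076 [-3.5 -2.2 21.6]
0.0760233671178256 [-4.3 -1.5 22.2]
24.3417
```

View pics/s6.png

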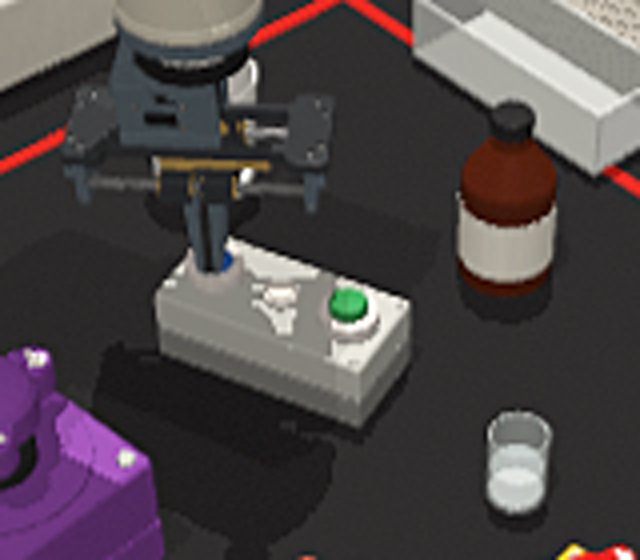

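Run:
```python
from h import *
B=np.array([.5420,.2452])
arm.move_l([*B,.18],feed=.15)
arm.move_to([.45,.02,.30],Rd(45))
arm.sleep(.2)
s=arm.snapshot("side");t=arm.snapshot("top")
cv2.imwrite("pics/s7.png",s[:,:,::-1]);cv2.imwrite("pics/t7.png",t[:,:,::-1])
print(arm.current_t(),np.array(arm.current_force()).round(2))
```

```text
26.55 [ 0.32  0.67 -0.  ]
```

View pics/s7.png

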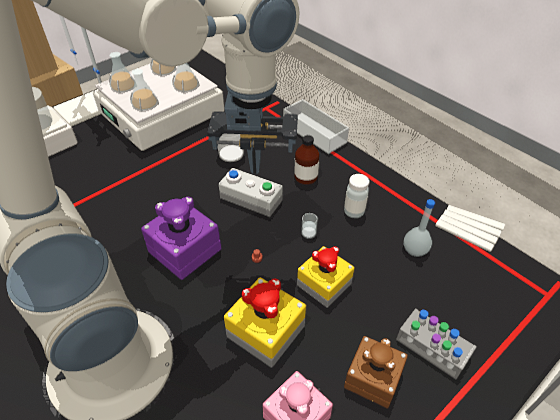

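View pics/t7.png

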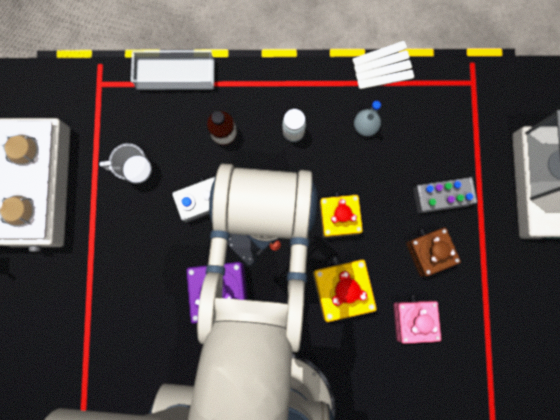

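Everything stands where it was. Blue is at (233,174) in the side view as at the start, the red head is out at (327,257), and the beaker at (309,226) and stopper at (257,255) haven't moved.

Run:
```python
from h import *
for f in ("side0","s7"):
    h=cv2.cvtColor(cv2.imread(f"pics/{f}.png"),cv2.COLOR_BGR2HSV)
    for nm,lo,hi,(x0,x1,y0,y1) in (("blue",(100,120,80),(125,255,255),(215,250,160,185)),("green",(45,100,60),(80,255,255),(250,285,175,200)),("red",(0,120,60),(8,255,255),(305,350,240,275))):
        m=cv2.inRange(h,lo,hi)[y0:y1,x0:x1];M=cv2.moments(m,True);print(f,nm,round(M['m10']/M['m00']+x0,1),round(M['m01']/M['m00']+y0,1),M['m00'])
arm.sign_off();print(arm.current_t())
```

```text
side0 blue 233.1 173.7 58.0
side0 green 266.8 185.8 58.0
side0 red 326.6 257.3 368.0
s7 blue 233.1 173.7 57.0
s7 green 266.8 185.8 58.0
s7 red 326.8 257.3 364.0
the job is handed in; nothing more can be done
the job is handed in; nothing more can be done
```

I tested the small yellow box's emergency stop in the order asked and handed the job in at about 26.6 s. As far as my checks show, everything worked.

- **Push and latch:** I pressed the red head about 11.5 mm with the closed fingertips and let go. In the wrist view the lobe marks then stood 60 px apart instead of 62, so it had latched.
- **Turn and release:** I nudged one lobe clockwise about 50°. The fingertips also rubbed the core with about 9 N, which probably held the head down, so it did not visibly pop up until I backed off. After that the marks were 62 px apart again and the head had turned back.
- **Reset:** I pressed the blue button about 6–7 mm, until the force rose steeply from 5 N to 22 N at its stop. I then let it come out.
- **Last checks:** In the side view, the blue, green and red buttons are within 0.2 px of where they started. The green button was not touched, and the beaker, stopper, bottles and jug look unmoved. The robot was touching nothing.

The last top view was partly blocked by the arm, so that comparison rests on the side view.

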